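# Locate a fixture plate on two dowels and an end stop

### The job

Lift the steel fixture plate by its black knob from the mat and set it down flat on the aluminium base plate, without banging it down. Push it sideways until its long edge presses on both brass dowels, then slide it along the dowels until its end presses on the red stop, so that it stays fully home on all three. Press firmly but gently each time (a steady push of about 15 N, never over 25 N on a dowel or the stop), then let go and leave everything else where it is.

Things in the scene. Friction and masses are not known exactly. Their poses are not given: they have to be found in the camera images.
- plate: steel fixture plate, 90 mm (own x) x 160 mm (own y) x 12 mm thick, the same either way round, 0.4 to 0.65 kg; origin: centre of its underside. In its middle a round black knob: stem 16 mm across from 12 to 22 mm above the underside, head 28 mm across from 22 to 50 mm. Starts flat on a black mat 3 mm thick. On the base plate it slides at about 2 N (friction 0.3): that does not seat it yet.
- plate_knob (a point): centre of the black knob's head, 38 mm above the plate's underside, on the plate's vertical centre line.
- base: fixed aluminium tooling base plate, 200 mm (own x) x 290 mm (own y) x 15 mm thick, top face 15 mm above its origin (centre of its underside, on the table). Own x points to the side where the dowels stand. Seated, the fixture plate lies flat with a 160 mm edge against both dowels (its centre at own x = +4 mm of the base plate, its long side along own y) and a 90 mm edge against the stop.
- dowel_a: brass dowel, 12 mm across, standing 22 mm above the base plate's top, at own (x, y) = (+55, +35) mm of the base plate; origin: centre of its foot, on the base plate's top.
- dowel_b: the other brass dowel, the same, at own (x, y) = (+55, -35) mm of the base plate.
- stop: red end stop, a fixed block 44 mm (own x) x 16 mm (own y) x 24 mm high, standing on the base plate's top at its middle line (base x = 0), 112 to 122 mm from the base plate's centre, at either the +y or the -y end (it varies); its axes are parallel to the base plate's. Origin: centre of its foot. The face towards the base plate's centre is the locating face.
- spare_pin: slim dark pin, 10 mm across and 16 mm high, fixed on the base plate's top (base x = 0), 112 to 122 mm from its centre, at the end away from the red stop. Not a locator. Origin: centre of its foot.
- sleeve: blue plastic bushing, upright cylinder 18 mm across and 24 mm high, loose on the base plate behind the dowels; origin: centre of its underside. Bystander.
- tub: white wipes tub with blue cap, 100 mm across, 160 mm high, on the table; origin: centre of its underside. Bystander.
- marker: yellow highlighter with black cap, 120 x 19 x 15 mm, lying on the black mat; origin: on its underside near the middle. Bystander.
- standoff: steel standoff, upright cylinder 22 mm across, 50 mm high, on the black mat; origin: centre of its underside. Bystander.
- wrench: steel open-ended wrench, 150 mm long, lying on the table beyond the base plate; origin: underside. Bystander.
- bracket: bare aluminium I-shaped bracket without any knob, 90 x 150 x 12 mm, lying on the table at the far edge; origin: centre of its underside. Bystander.
- supply: small black power supply box, 60 x 80 x 35 mm, on the table; origin: centre of its underside. Bystander.
Things that resemble listed ones, but are neither listed nor needed, are in the scene too. What is shaped like the plate but green, orange or pink is not meant.

How it is judged:
By the outcome, as a careful person would: the job done as asked, in the order asked, and still so for the second after the job is handed in, with the robot touching nothing.
It also fails if it takes over 64 s, if anything falls off the work surface, if the arm or the gripper's body presses on something with over 40 N, if the wrist force passes 120 N, or if a joint passes its speed limit or range.

### The arm

A 7-joint arm with a two-finger parallel gripper is mounted at the origin on the work surface. World frame = base frame: x ahead of the robot, y to its left, z up, the work surface at z = 0. Lengths are in m, angles in rad, forces in N, time in s.
With the tool pointing down it reaches from about 0.425 to 0.825 m from the base axis. Payload 3.6 kg.
Tool frame: the origin (TCP) lies at the very end of the fingers, on their centre line; the grasp point (between the pads) lies 19 mm behind it (manip.grasp_offset is the distance from the TCP to the grasp point, in m); z points along the fingers, y is the line along which they close (so a half turn about z gives the same grasp; the last joint's range is limited). The gripper opens to 85 mm and grips with 20 to 120 N. Pads are 22 mm wide; open, the fingers measure 114 mm over their backs; the gripper's body (76 mm by 85 mm) begins 54 mm behind the grasp point. The pads swing forward as they close: fully open they stand 13 mm farther back than shut.
Start: joints at [1.317, 0.615, -0.013, 1.423, 0.008, 1.103, -0.04], TCP at [0.147, -0.633, 0.231] pointing down, gripper open.
Joint ranges: [-3.12, 3.12], [-0.3, 2.06], [-1.34, 1.32], [0.26, 2.42], [-1.36, 4.5], [0.01, 1.98], [-2.84, 2.84]. Speed limits (rad/s): [2.79, 2.79, 3.14, 3.14, 3.14, 3.14, 3.14].

### API

Orientations are given as [roll, pitch, yaw] about the fixed x, y, z axes, in that order (R = Rz(yaw) Ry(pitch) Rx(roll)).
In Python, from bench import manip gives the robot as it stands. The module is installed in compiled form; this text tells all that it offers. Calls block until the motion is done:
- manip.goto(position, orientation): joint-space move of the TCP to a pose.
- manip.move_linear(position, orientation=None, rate=0.15, max_force=None): straight line of the TCP; orientation=None keeps the orientation; rate is the mean speed in m/s. With max_force (N) it stops when the force on the tool has changed by that much, and returns True; else False.
- manip.goto_joints(angles): joint-space move.
- manip.command_gripper(opening, f_grip=None): finger opening in m; f_grip is the grip in N (None keeps the last); returns when the fingers have stopped.
- manip.hold(seconds).
- manip.inverse_kinematics(position, orientation): joint angles nearest the present ones, or None.
- manip.snapshot(name): name is "scene" or "top" or "wrist"; returns a dict with "color" (480x640x3 uint8, red, green, blue), "mtx" (3x3 intrinsics, pixels), "R" (3x3) and "t" (3): a world point X has camera coordinates R X + t; the wrist camera has in their place "mount" (4x4, takes a point from camera to tool coordinates, whose origin is the TCP and whose axes are the flange's). Camera axes: x right, y down, z forward; pixel columns grow to the right and rows downward; lengths in m; the calibration is good to about 2 mm. The wrist camera is an equidistant fisheye: a pixel r from the principal point sees the ray r / f radians off the axis. A picture is of the moment at which its call begins: read the wrist's pose just before it. There is no depth.
A pose or a line that the arm cannot do raises manip.PlanningError and nothing moves.
- manip.close_job(): hands the job in; it is judged then, once.
Readings, each from a call of its own:
- manip.read_time_s(): time.
- manip.read_joint_positions(): joint angles.
- manip.read_joint_velocities(): joint speeds.
- manip.read_effort(): joint torques, N m.
- manip.read_position(): TCP position.
- manip.read_orientation(): TCP orientation.
- manip.read_force(): force on the tool from outside, world axes, zero at the start.
- manip.read_torque(): the same for the moment, N m.
- manip.read_width(): finger opening in m.
- manip.read_gripper_force(): force on a finger pad.
Only numpy, scipy, OpenCV 4.12 (cv2) and the standard library are available. Lean on these libraries where they do the work, as an engineer would, in place of code of your own. Each camera call takes 0.05 s, during which the arm holds its last target. There are 200 camera calls.

## Working session

There is one attempt and no reset: what is moved stays moved. The work goes in short steps, each a Python script; the robot and the scene stay as the last script left them, time stands still between calls to the robot, and variables do not carry over. Pictures are saved under pics/ and viewed, at most 10 in all, crops included, and the job is handed in when it is done.

```bash
mkdir -p pics
python3 - <<'E'
from bench import manip
import cv2,numpy as np
for n in ("top","scene"):
    s=manip.snapshot(n); cv2.imwrite(f"pics/{n}0.png",s["color"][:,:,::-1])
    np.savez(f"{n}.npz",**{k:s[k] for k in("mtx","R","t")}); print(n,s["mtx"],s["R"],s["t"])
s=manip.snapshot("wrist"); print(s["mount"],s["mtx"],manip.read_orientation(),manip.read_position(),manip.read_time_s(),manip.grasp_offset)
E
```

```text
top [[464.60476108   0.         320.48459543]
 [  0.         464.60476108 243.76652921]
 [  0.           0.           1.        ]] [[-0.02313748 -0.99958228 -0.01731824]
 [-0.99217983  0.02508452 -0.12226998]
 [ 0.12265333  0.01435379 -0.99234577]] [-0.04134127  0.51443781  1.14283418]
scene [[548.18884782   0.         323.28368275]
 [  0.         548.18884782 236.39917238]
 [  0.           0.           1.        ]] [[-6.20236876e-01  7.84414370e-01  5.60076885e-04]
 [ 6.69604285e-01  5.29828113e-01 -5.20492336e-01]
 [-4.08578412e-01 -3.22453510e-01 -8.53866157e-01]] [ 0.36684928 -0.30060719  1.78892501]
[[-2.57228292e-04 -9.66182748e-01 -2.57858163e-01  6.56334234e-02]
 [ 9.99999938e-01 -3.10444101e-04  1.65662617e-04 -1.31889646e-03]
 [-2.40110908e-04 -2.57858104e-01  9.66182768e-01 -1.43323721e-01]
 [ 0.00000000e+00  0.00000000e+00  0.00000000e+00  1.00000000e+00]] [[371.64829954   0.         318.09994   ]
 [  0.         371.64829954 238.51880001]
 [  0.           0.           1.        ]] [-3.13962032e+00  4.19254526e-05  2.27874329e-01] [ 0.14665913 -0.63265055  0.23039173] 0.15 0.0187
```

View pics/top0.png

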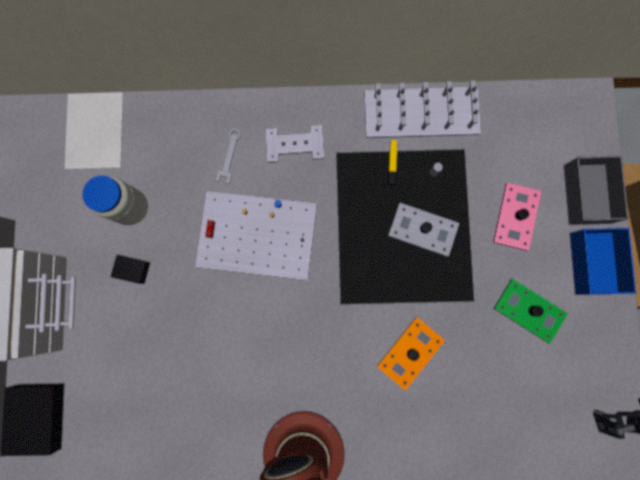

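View pics/scene0.png

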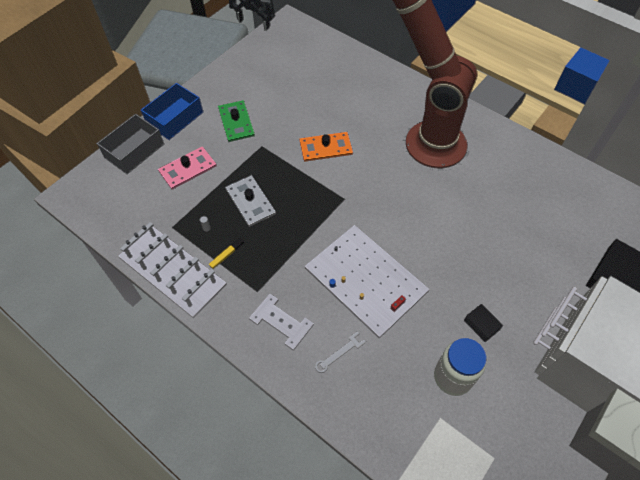

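Top view: plate at about (425,229) with its knob. The base is centred at (257,235), with dowels at (245,211) and (271,214), stop at (210,228), pin at (302,240) and sleeve at (278,203). So the stop is at the +y end. I'll get coarse positions now, then look closer with the wrist camera.

```bash
cat > h.py <<'E'
import numpy as np,cv2
from bench import manip
from scipy.spatial.transform import Rotation as Ro
def ray_fixed(n,uv):
    c=np.load(n+".npz");d=c["R"].T@np.linalg.inv(c["mtx"])@[*uv,1];return -c["R"].T@c["t"],d
def onz(o,d,z): return o+d*(z-o[2])/d[2]
def wrist(name):
    p=np.array(manip.read_position());R=Ro.from_euler("xyz",manip.read_orientation()).as_matrix()
    s=manip.snapshot("wrist");cv2.imwrite(f"pics/{name}.png",s["color"][:,:,::-1])
    np.savez(name+".npz",K=s["mtx"],M=s["mount"],p=p,R=R);return s["color"]
def ray_w(name,uv):
    c=np.load(name+".npz");K=c["K"];v=(np.array(uv)-K[:2,2])/K[0,0];r=np.hypot(*v)
    d=np.r_[np.sinc(r/np.pi)*v,np.cos(r)];M=c["M"]
    return c["R"]@M[:3,3]+c["p"],c["R"]@M[:3,:3]@d
def proj_w(name,X):
    c=np.load(name+".npz");K=c["K"];M=c["M"]
    q=M[:3,:3].T@(c["R"].T@(np.array(X)-c["p"])-M[:3,3]);a=np.arctan2(np.hypot(q[0],q[1]),q[2]);h=np.hypot(q[0],q[1])
    return K[:2,2]+K[0,0]*a*q[:2]/h
E
python3 - <<'E'
from h import *
f=lambda uv,z:onz(*ray_fixed("top",uv),z)[:2].round(4)
print("plate",f((425,228.5),.041),"dowa",f((245,211),.037),"dowb",f((271.5,214.5),.037),"stop",f((210,228),.039),"pin",f((302.5,239.5),.031),"sleeve",f((278,203.5),.039))
for yaw in (0,np.pi/2,-np.pi/2):
  for p in ((.5,-.31,.3),(.45,.05,.3)):
    q=manip.inverse_kinematics(p,[np.pi,0,yaw]);print(yaw,p,None if q is None else np.round(q,2))
E
```

```text
plate [ 0.544  -0.3167] dowa [0.6014 0.1362] dowb [0.5906 0.0687] stop [0.5596 0.2248] pin [ 0.5253 -0.0085] sleeve [0.6181 0.0517]
0 (0.5, -0.31, 0.3) [ 0.54  0.46 -0.03  1.5   0.01  1.18 -1.07]
0 (0.45, 0.05, 0.3) [ 0.26  0.27 -0.54  1.84  0.16  1.07 -1.91]
1.5707963267948966 (0.5, -0.31, 0.3) [ 0.77  0.49 -0.41  1.5   0.2   1.2   0.33]
1.5707963267948966 (0.45, 0.05, 0.3) [ 0.44  0.31 -0.79  1.84  0.25  1.09 -0.44]
-1.5707963267948966 (0.5, -0.31, 0.3) [ 0.27  0.48  0.39  1.51 -0.19  1.19 -2.44]
-1.5707963267948966 (0.45, 0.05, 0.3) [ 0.65  0.42 -1.14  1.83  0.42  1.16  2.5 ]
```

Run:
```python
from h import *
b=-.16
manip.goto([.57,.095,.30],[np.pi,0,b]); print(manip.read_time_s())
manip.hold(.2);wrist("wb")
manip.goto([.54,-.317,.24],[np.pi,0,-.3]);manip.hold(.2);wrist("wp"); print(manip.read_time_s())
a=cv2.imread("pics/wb.png");c=cv2.imread("pics/wp.png")
cv2.imwrite("pics/w2.png",cv2.resize(np.hstack([a,c]),(800,300)))
```

```text
3.1167
5.1583
```

View pics/wb.png

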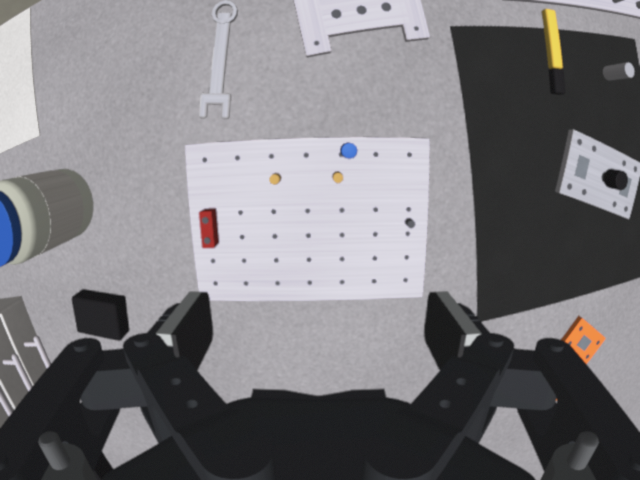

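View pics/wp.png

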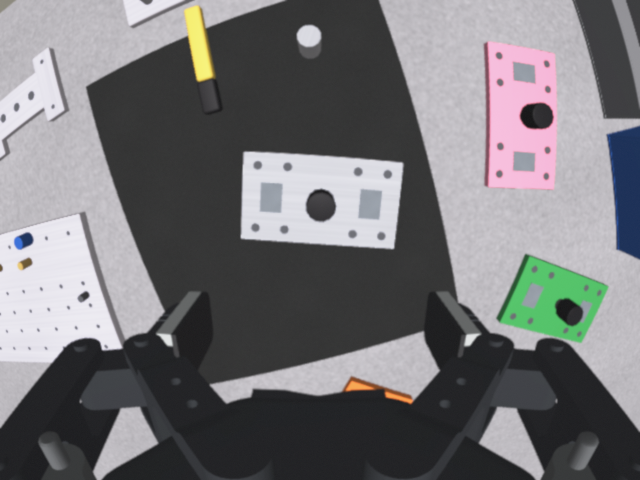

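Base view: dowel tops at about (275,179) and (338,177), stop at (208,228), base corners at (186,146), (429,139), (422,296) and (199,300). Plate view: corners at (244,152), (403,163), (394,248) and (241,240), knob at (320,204). Next I'll refine these with masks and rays.

```bash
cat > meas.py <<'E'
from h import *
def comps(m): 
    n,l,s,c=cv2.connectedComponentsWithStats(m.astype(np.uint8)); return [(s[i,4],c[i],l==i) for i in range(1,n)]
def near(m,uv,r=25): return min((k for k in comps(m) if k[0]>8),key=lambda k:np.hypot(*(k[1]-uv)))
def hsv(n): return cv2.cvtColor(cv2.imread(f"pics/{n}.png"),cv2.COLOR_BGR2HSV)
def bright_pts(n,uv,z,thr):
    H=hsv(n);m=near((H[...,2]>thr)&(H[...,1]<70),uv)[2].astype(np.uint8)
    c=max(cv2.findContours(m,cv2.RETR_EXTERNAL,cv2.CHAIN_APPROX_NONE)[0],key=cv2.contourArea)[:,0]
    P=np.float32([onz(*ray_w(n,p),z)[:2] for p in c]); return P,cv2.minAreaRect(P),c
E
python3 - <<'E'
from meas import *
H=hsv("wb")
br=near((H[...,0]>12)&(H[...,0]<28)&(H[...,1]>90)&(H[...,2]>80),(275,179))
br2=near((H[...,0]>12)&(H[...,0]<28)&(H[...,1]>90)&(H[...,2]>80),(338,177))
red=near(((H[...,0]<6)|(H[...,0]>174))&(H[...,1]>120),(208,228))
A,B=[onz(*ray_w("wb",k[1]),.031)[:2] for k in(br,br2)]
print(br[:2],br2[:2],red[:2],"A",A,"B",B,np.hypot(*(A-B)))
u=(A-B)/np.hypot(*(A-B));print("yaw dowels",np.arctan2(-u[0],u[1]))
cs=[(186,146),(429,139),(422,296),(199,300)]
C=[onz(*ray_w("wb",k),.015)[:2] for k in cs];print(np.round(C,4),np.mean(C,0),[np.hypot(*(C[i]-C[i-1])).round(4) for i in range(4)])
v=C[0]-C[1]+C[3]-C[2];print("yaw edges",np.arctan2(-v[0],v[1]))
bc=(A+B)/2-.055*np.r_[u[1],-u[0]];print("base from dowels",bc)
ys,xs=np.where(red[2]);R=np.array([[u[1],-u[0]],u]) # rows: base x, base y
for z in (.015,.039):
    P=np.array([onz(*ray_w("wb",(x,y)),z)[:2] for x,y in zip(xs,ys)]);L=(P-bc)@R.T;print("stop",z,L.min(0),L.max(0))
for thr in(110,130,150):
    P,r,c=bright_pts("wp",(320,204),.015,thr);print(thr,r,len(c))
H=hsv("wp");k=near(H[...,2]<55,(320,204));print(k[:2],onz(*ray_w("wp",k[1]),.045))
E
```

```text
(np.int32(78), array([274.55128205, 178.5       ])) (np.int32(72), array([337.375     , 176.84722222])) (np.int32(474), array([208.75316456, 227.60126582])) A [0.60217409 0.13980584] B [0.59253324 0.07050746] 0.06996578221212073
yaw dowels -0.13823348607731262
[[ 0.6594  0.2405]
 [ 0.6201 -0.044 ]
 [ 0.4245 -0.0163]
 [ 0.4647  0.2707]] [0.54219496 0.11270932] [np.float64(0.1971), np.float64(0.2872), np.float64(0.1976), np.float64(0.2898)]
yaw edges -0.1380905714169859
base from dowels [0.54287831 0.1127353 ]
stop 0.015 [-0.02618299  0.11178471] [0.01915845 0.13157109]
stop 0.039 [-0.01941215  0.10471269] [0.02338828 0.12339021]
110 ((0.5466327667236328, -0.31802403926849365), (0.16148462891578674, 0.09168483316898346), 69.01372528076172) 483
130 ((0.5467658042907715, -0.3179219365119934), (0.16106566786766052, 0.09095527231693268), 68.98109436035156) 481
150 ((0.5467644929885864, -0.31788378953933716), (0.16038918495178223, 0.0904926136136055), 69.00463104248047) 480
(np.int32(56), array([320.16071429, 192.78571429])) [ 0.55799229 -0.32120823  0.045     ]
```

```bash
cat >> h.py <<'E'
BC=np.array([.5425,.1127]);BY=-.138
RB=np.array([[np.cos(BY),-np.sin(BY)],[np.sin(BY),np.cos(BY)]])
def bw(x,y,z): return [*(BC+RB@[x,y]),z]
OB=[np.pi,0,BY]
E
python3 - <<'E'
from h import *
p=[.5467,-.3179];o=[np.pi,0,-.366]
manip.command_gripper(.06)
manip.goto([*p,.12],o);manip.move_linear([*p,.0203],rate=.08,max_force=8)
print(manip.read_position(),manip.read_time_s())
manip.command_gripper(0.02,60);print("w",manip.read_width(),manip.read_gripper_force(),manip.read_position(),manip.read_force())
manip.move_linear([*p,.12],rate=.08)
manip.move_linear(bw(-.006,.0155,.12),OB,rate=.2)
print("w",manip.read_width(),manip.read_force(),manip.read_time_s())
wrist("carry")
E
```

```text
[ 0.54717114 -0.31815392  0.02095868] 7.4833
w 0.02668837843036731 59.04525339603424 [ 0.546936   -0.31832061  0.02099954] [-0.09772618 -0.87566915  4.02499821]
w 0.026205239534728603 [ 0.10602855 -0.15948457 -5.38628436] 11.6667
```

View pics/carry.png

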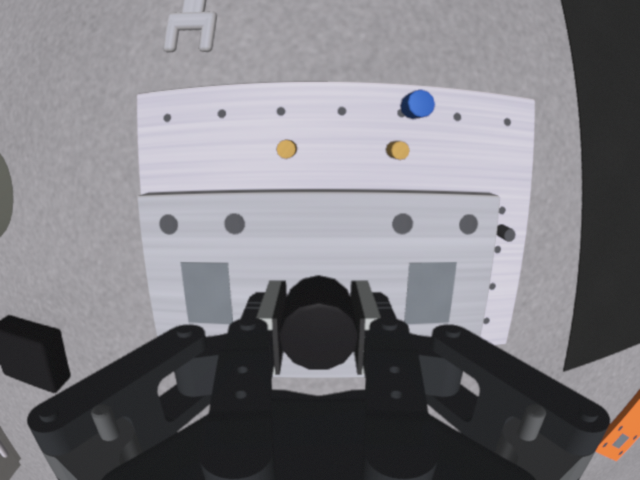

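The plate hangs level, with its long edge (y≈192) parallel to the dowels at (287,149) and (400,150). Now I'll lower it gently.

Run:
```python
from h import *
manip.move_linear(bw(-.006,.0155,.040),OB,rate=.08)
manip.hold(.1);print(manip.read_position())
print(manip.move_linear(bw(-.006,.0155,.030),OB,rate=.008,max_force=3),manip.read_position(),manip.read_force(),manip.read_time_s())
manip.command_gripper(.06)
print(manip.read_force(),manip.read_position())
manip.move_linear(bw(-.006,.0155,.10),OB,rate=.15)
manip.move_linear(bw(-.05,.02,.26),OB,rate=.25);manip.hold(.1)
wrist("placed");print(manip.read_time_s())
from meas import *
P,r,c=bright_pts("placed",proj_w("placed",bw(-.006,.0155,.027)),.027,130);print(r,len(c))
```

```text
[0.53920114 0.1290636  0.0406517 ]
True [0.53860359 0.12887661 0.03295944] [-0.2686806  0.3871807  6.3806057] 13.8167
[0.33190002 0.49728219 0.99497691] [0.53646244 0.12796239 0.03099398]
15.8167
((0.5276879668235779, 0.11783739924430847), (0.9411460757255554, 0.5701640844345093), 84.29061889648438) 2336
```

View pics/placed.png

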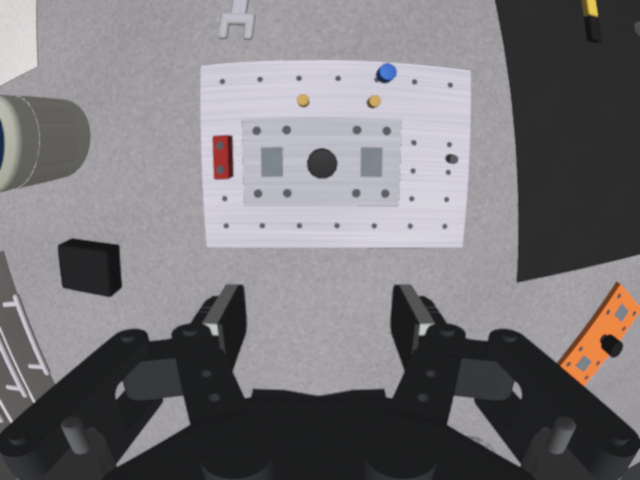

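The plate lies flat at about (242..400, 118..207). The red stop is at (222,157), with gaps left to it and to the dowels. Next comes the sideways push with closed fingertips at mid-edge.

Run:
```python
from h import *
for z,uv in((.027,(242,118)),(.027,(400,120)),(.027,(400,207)),(.027,(242,205))):
    print((RB.T@(onz(*ray_w("placed",uv),z)[:2]-BC)).round(4))
manip.command_gripper(0)
manip.goto(bw(-.082,.008,.07),OB)
print(manip.move_linear(bw(-.082,.008,.0195),OB,rate=.08,max_force=8),manip.read_position())
f0=manip.read_force()
print(manip.move_linear(bw(-.068,.008,.0195),OB,rate=.05,max_force=10))
hit=manip.move_linear(bw(-.040,.008,.0195),OB,rate=.012,max_force=14)
for i in range(3):
    print(hit,(RB.T@(np.array(manip.read_position())[:2]-BC)).round(4),RB.T@(np.array(manip.read_force())-f0)[:2],manip.read_force()[2],manip.read_time_s()); manip.hold(.2)
```

```text
[0.0391 0.0963]
[ 0.0372 -0.0625]
[-0.0525 -0.065 ]
[-0.0503  0.0987]
False [0.46275636 0.13205609 0.01983015]
False
True [-0.0522  0.0076] [ 1.21475081 -0.49405406] 0.33739784522709027 20.1583
True [-0.0529  0.0073] [ 1.12171144 -0.47537379] -0.8909184893227795 20.3583
True [-0.0535  0.0073] [0.62998068 1.40579854] 0.4810539126895202 20.5583
```

Contact came where expected, but the arm backs off when the stop trips. I'll build up a steady push in small position steps, reading the force.

```bash
cat >> h.py <<'E'
def press(start,axis,f0,lim=15,step=.0004,n=25,dwell=.6,z=.0195):
    """creep along base axis until the push reaches lim, hold it, report; start = base-local (x,y)"""
    p=np.array(start,float)
    for i in range(n):
        p[axis]+=step;manip.move_linear(bw(*p,z),OB,rate=.02)
        F=RB.T@(np.array(manip.read_force())-f0)[:2]
        if abs(F[axis])>lim-1.5: break
    for j in range(3):
        manip.hold(dwell/3);F=RB.T@(np.array(manip.read_force())-f0)[:2]
        print(i,p.round(4),(RB.T@(np.array(manip.read_position())[:2]-BC)).round(4),F.round(2),round(manip.read_time_s(),2))
    return p
E
python3 - <<'E'
from h import *
f0=np.zeros(3)
q=(RB.T@(np.array(manip.read_position())[:2]-BC))
press((q[0],.0075),0,f0)
E
```

```text
24 [-0.0436  0.0075] [-0.0515  0.007 ] [-13.99   0.73] 27.21
24 [-0.0436  0.0075] [-0.0515  0.007 ] [-13.93   1.69] 27.41
24 [-0.0436  0.0075] [-0.0515  0.007 ] [-13.84   2.33] 27.61
```

14 N held steadily on the dowels. Next is the end push towards the stop.

Run:
```python
from h import *
manip.move_linear(bw(-.064,.0075,.0195),OB,rate=.06)
manip.move_linear(bw(-.070,.0075,.085),OB,rate=.2)
manip.move_linear(bw(.004,-.089,.085),OB,rate=.25)
print(manip.move_linear(bw(.004,-.089,.0195),OB,rate=.1,max_force=8),manip.read_position())
manip.hold(.1);f0=np.array(manip.read_force());print(f0,manip.read_time_s())
hit=manip.move_linear(bw(.004,-.055,.0195),OB,rate=.018,max_force=8)
q=RB.T@(np.array(manip.read_position())[:2]-BC);print(hit,q,manip.read_time_s())
press((.004,q[1]),1,f0,step=.001,n=12)
```

```text
False [0.53453205 0.02443085 0.01987699]
[-0.75006483 -0.06679038 -0.28281474] 30.1167
True [ 0.00365957 -0.06450672] 31.5333
8 [ 0.004  -0.0555] [ 0.0036 -0.0635] [  0.74 -14.95] 33.99
8 [ 0.004  -0.0555] [ 0.0036 -0.0635] [  0.84 -13.77] 34.19
8 [ 0.004  -0.0555] [ 0.0036 -0.0635] [ -0.04 -14.31] 34.39
```

Run:
```python
from h import *
manip.move_linear(bw(.004,-.085,.0195),OB,rate=.06)
manip.move_linear(bw(.0,-.088,.085),OB,rate=.2)
manip.move_linear(bw(-.07,.03,.20),OB,rate=.25);manip.hold(.1)
wrist("end");print(manip.read_time_s())
im=cv2.imread("pics/end.png");u,v=map(int,proj_w("end",bw(.02,.03,.03)));print(u,v)
x0=max(0,min(u-150,340));y0=max(0,min(v-110,260))
print(x0,y0);cv2.imwrite("pics/endc.png",cv2.resize(im[y0:y0+220,x0:x0+300],(780,572),interpolation=cv2.INTER_CUBIC))
```

```text
36.525
316 111
166 1
```

View pics/endc.png

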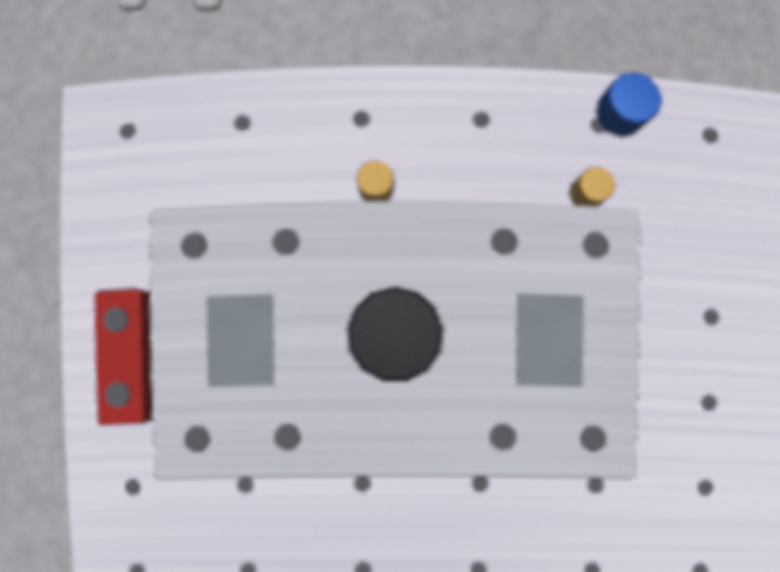

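Picture: the plate's long edge meets both dowels at (375,198) and (590,205), and its end meets the stop's face at (150,355). I'll repeat both pushes briefly to confirm nothing lifted off; contact should come at the same positions.

Run:
```python
from h import *
manip.goto(bw(-.082,.008,.06),OB)
manip.move_linear(bw(-.082,.0075,.0195),OB,rate=.12,max_force=8)
manip.move_linear(bw(-.060,.0075,.0195),OB,rate=.05,max_force=8)
f0=np.array(manip.read_force())
print(manip.move_linear(bw(-.04,.0075,.0195),OB,rate=.012,max_force=6))
q=RB.T@(np.array(manip.read_position())[:2]-BC);print(q,manip.read_time_s())
press((q[0]+.002,.0075),0,f0,step=.001,n=8,dwell=.5)
manip.move_linear(bw(-.066,.0075,.0195),OB,rate=.08)
manip.move_linear(bw(-.070,.0075,.085),OB,rate=.25)
print(manip.read_time_s())
```

```text
True
[-0.05209761  0.00707638] 39.2
6 [-0.0431  0.0075] [-0.0514  0.0069] [-15.02   1.59] 41.21
6 [-0.0431  0.0075] [-0.0514  0.0069] [-14.75   1.34] 41.38
6 [-0.0431  0.0075] [-0.0514  0.0069] [-14.07   1.22] 41.54
42.3833
```

Contact came at the same x, within 0.1 mm. Now the same check against the stop, then retract and hand in.

Run:
```python
from h import *
manip.move_linear(bw(.004,-.087,.085),OB,rate=.25)
manip.move_linear(bw(.004,-.087,.0195),OB,rate=.12,max_force=8)
manip.move_linear(bw(.004,-.072,.0195),OB,rate=.05,max_force=8)
f0=np.array(manip.read_force())
print(manip.move_linear(bw(.004,-.052,.0195),OB,rate=.012,max_force=6))
q=RB.T@(np.array(manip.read_position())[:2]-BC);print(q,manip.read_time_s())
press((.004,q[1]+.002),1,f0,step=.001,n=8,dwell=.5)
manip.move_linear(bw(.004,-.085,.0195),OB,rate=.08)
manip.move_linear(bw(0,-.088,.10),OB,rate=.25)
manip.move_linear(bw(-.07,.03,.20),OB,rate=.25);manip.hold(.1)
wrist("fin");print(manip.read_time_s(), np.abs(cv2.imread("pics/fin.png")[0:200,150:480].astype(int)-cv2.imread("pics/end.png")[0:200,150:480]).mean())
```

```text
True
[ 0.00368085 -0.06446469] 45.1333
7 [ 0.004  -0.0545] [ 0.0035 -0.0636] [ -0.42 -13.12] 47.38
7 [ 0.004  -0.0545] [ 0.0034 -0.0637] [ -0.18 -14.6 ] 47.54
7 [ 0.004  -0.0545] [ 0.0034 -0.0636] [ -0.89 -13.61] 47.71
49.6917 0.8744090909090909
```

```bash
python3 -c "
from bench import manip
print(manip.close_job())"
```

```text
the job is handed in; nothing more can be done
None
```

The job is handed in: the plate was set down gently and pressed home at about 14–15 N on both dowels, then the stop. A repeat push on each met contact within 0.1 mm of the first, and the arm was clear at 49.7 s.

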